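Screw the ghee jar shut and close the ingredient case

ROBOT

A 6-joint arm with a two-finger parallel gripper is mounted at the origin on the work surface. World frame = base frame: x ahead of the robot, y to its left, z up, the work surface at z = 0. Lengths are in m, angles in rad, forces in N, time in s.
With the tool pointing down it reaches from about 0.35 to 0.975 m from the base axis. Payload 17.4 kg.
Tool frame: the origin (TCP) lies midway between the tips of the shut fingers; the grasp point (between the pads) lies 19 mm behind it; z points along the fingers, y is the line along which they close (so a half turn about z gives the same grasp; the last joint's range is limited). The gripper opens to 85 mm and grips with 20 to 120 N. Pads are 22 mm wide; open, the fingers measure 114 mm over their backs; the gripper's body (76 mm by 85 mm) begins 54 mm behind the grasp point. The pads swing forward as they close: fully open they stand 13 mm farther back than shut.
Start: joints at [1.286, 0.116, 1.442, -0, 1.584, -0.038], TCP at [0.165, 0.655, 0.231] pointing down, gripper open.
Joint ranges: [-2.83, 2.83], [-0.83, 2.19], [0.07, 2.5], [-1.14, 4.28], [0.01, 3], [-2.97, 2.97]. Speed limits (rad/s): [1.89, 1.89, 2.22, 3.14, 3.14, 3.14].

INTERFACE

Orientations are given as a unit quaternion [w, x, y, z].
In Python, from station import env, planner, sense, imaging gives the robot as it stands. Calls block until the motion is done:
- env.move_pose(position, orientation): joint-space move of the TCP to a pose.
- env.servo_line(position, orientation=None, max_speed=0.15): straight line of the TCP; orientation=None keeps the orientation; max_speed is the mean speed in m/s.
- env.move_joints(angles): joint-space move.
- env.grip(opening): opening from 0.0 (shut) to 1.0 (fully open); the grip force is fixed at half the most; returns when the fingers have stopped.
- env.hold(seconds).
- planner.inverse_kinematics(position, orientation): joint angles nearest the present ones, or None.
- sense(): the state.
- imaging.capture(name): name is "side" or "top" or "wrist"; returns the picture (400x640x3 uint8, red, green, blue); there is no depth.
- imaging.camera_params(name): a dict with "fx", "fy", "cx", "cy" (pixels), "dist" ([k1, k2, p1, p2, k3] as OpenCV has them; the pictures are not rectified), "R" (3x3) and "t" (3): a world point X has camera coordinates R X + t; the wrist camera has in their place "T_tool_cam" (4x4, takes a point from camera to tool coordinates, whose origin is the TCP and whose axes are the flange's). Camera axes: x right, y down, z forward; pixel columns grow to the right and rows downward; lengths in m; the calibration is good to about 2 mm. A picture is of the moment at which its call begins: read the wrist's pose just before it. camera_params takes no time and is no camera call.
A pose or a line that the arm cannot do raises env.MotionError and nothing moves.
- env.job_done(): hands the job in; it is judged then, once.
The state is a dict: "time": time; "joints": joint angles; "joint_vel": joint speeds; "effort": joint torques, N m; "tcp_pos": TCP position; "tcp_rot": TCP orientation; "contact_force": force on the tool from outside, world axes, zero at the start; "wrist_torque": the same for the moment, N m; "finger_gap": opening from 0.0 (shut) to 1.0 (fully open); "grasp_force": force on a finger pad.
Only numpy, scipy, OpenCV 4.12 (cv2) and the standard library are available. Lean on these libraries where they do the work, as an engineer would, in place of code of your own. Each camera call takes 0.05 s, during which the arm holds its last target. There are 200 camera calls.

TASK

The lid of the white jar in the glass case is only resting on top of its thread. Without taking it off the jar or forcing it past its stops, turn it backwards (counter-clockwise) until it drops into the thread, then screw it down clockwise as far as it goes. Then push the case's sliding cover fully shut against the end of the frame, let go, and leave the other things where they stand.

Things in the scene. Friction and masses are not known exactly. Their poses are not given: they have to be found in the camera images.
- jar: white round jar, 88 mm across, fixed in the open bay of the case. Origin at the centre of its underside, 15 mm above the table; z up along the axis of jar and lid; x points to the red stripe on its side and shoulder. A lid resting on top of the thread is stopped at the red stripe when turned clockwise; a lid that has dropped in is stopped about 80 degrees counter-clockwise of it.
- jar_stripe (a point): top of the red stripe on the jar's shoulder, 38 mm from the jar's axis, 58 mm above its origin. The lid is fully screwed down, against a stop, when the white end of its bar points to this stripe.
- jar_entry (a point): green mark on the jar's shoulder, 38 mm from the jar's axis, 58 mm above its origin, 70 degrees counter-clockwise (seen from above) of the red stripe. The lid drops into the thread when the white end of its bar has been turned back to point to this mark (plus or minus 8 degrees).
- cap_grip (a point): centre of the grip bar of the loose blue screw lid (lid 67 mm across, its flat top 13 mm below this point). Bar 60 mm long (x), 14 mm thick (y), 26 mm tall (z up); its +x end is marked white. At the start the white end is 6 to 40 degrees counter-clockwise of the red stripe. The lid weighs 70 to 100 g and has about 1.5 mm of play sideways.
- cap_end (a point): white end of the lid's bar, 30 mm along x from the bar's centre, at the same height. Height above the jar's origin: 122 mm with the lid resting on the thread; 112 mm once dropped in, which it does by its own weight if the bar is not held tight; 107 mm fully screwed down (the last 5 mm come in about 70 degrees of easy clockwise turning).
- cover (a joint): clear cover sliding level on top of the case: metres that it is open; 0 = shut against the end frame, at most 0.25. Needs about 2 to 5 N. Starts 0.20 to 0.25 open, clear of the jar. Its underside passes 3 mm above the bar of a fully screwed-down lid and hits a lid that stands higher.
- cover_handle (a point): centre of the black upright handle bar on the cover: 90 mm long across the track (x), 12 mm thick (y), 30 mm tall (z up). The cover's upper face is 15 mm below this point (3 mm high metal strips cross it 50 mm and more from the handle). The cover opens along this point's +y and shuts along -y.
- case: glass and aluminium case fixed on the table, 250 mm (x) by 500 mm (y), 149 mm high at its end frame. Origin under the centre of the open bay, at table height; y along the track. Bay 226 mm wide, rails 137 mm high, floor 15 mm high. The case reaches from y = -125 to +375 mm, with a fixed glass roof beyond y = +115 mm, below the cover.
- cup: loose small steel cup, 36 mm across, 50 mm high, standing in the bay beside the jar; origin at the centre of its underside. Leave it alone.
- jug: loose red mug-shaped jug, 90 mm across, 110 mm high, on the table; origin at the centre of its underside. Leave it alone.
- pin: loose blue rolling pin, 38 mm thick, 240 mm long, lying on the table; origin under its middle. Leave it alone.
There are look-alikes about, which are no part of the job. Of the things shaped like the part that bears cap_grip, the blue one is meant.

How it is judged:
On the way, in this order (a step that is already met when the one before it is completed fails the run):
1. the lid, turned back, has dropped into the thread (z of cap_grip in the frame of jar below 0.1145 m and angle between cap_grip's own z axis and vertical below 0.1 rad), for 0.1 s.
2. the lid is screwed fully down while the cover is still open (z of cap_grip in the frame of jar below 0.1083 m and angle between cap_grip's own z axis and vertical below 0.06 rad and value of joint cover above 0.1 m), for 0.2 s.
3. the cover is shut (value of joint cover below 0.005 m), for 0.2 s.
At the end, for the whole second after the job is handed in: The lid sits level on the jar, screwed down to within 1.3 mm of its lowest position, and the cover is within 5 mm of fully shut (z of cap_grip in the frame of jar below 0.1083 m and angle between cap_grip's own z axis and vertical below 0.06 rad and horizontal distance between cap_grip and jar below 0.006 m and value of joint cover below 0.005 m); the robot touches nothing.
It fails at once if the lid is lifted off the jar (15 mm or more above where it rested) (z of cap_grip in the frame of jar above 0.137 m).
It fails at once if the lid is forced clockwise over the stop (30 degrees or more past the red stripe) (y of cap_end in the frame of jar below -0.015 m).
It fails at once if cup, jug or rolling pin moved by more than 30 mm (distance of any of cup, jug, pin from where it was at the start of the episode above 0.03 m).
It also fails if it takes over 48 s, if anything falls off the work surface, if the arm or the gripper's body presses on something with over 40 N, if the wrist force passes 120 N, or if a joint passes its speed limit or range.

## Working session

There is one attempt and no reset: what is moved stays moved. The work goes in short steps, each a Python script; the robot and the scene stay as the last script left them, time stands still between calls to the robot, and variables do not carry over. Pictures are saved under pics/ and viewed, at most 10 in all, crops included, and the job is handed in when it is done.

```bash
mkdir -p pics; python3 - <<'E'
from station import env, planner, sense, imaging
import cv2,numpy as np
for n in ("side","top"):
    cv2.imwrite(f"pics/{n}0.png",imaging.capture(n)[:,:,::-1])
    p=imaging.camera_params(n);C=-np.array(p["R"]).T@p["t"];print(n,C,p["fx"],p["dist"])
s=sense();print(s["time"],s["tcp_rot"]);print(imaging.camera_params("wrist")["T_tool_cam"])
E
```

```text
side [ 0.89947184 -0.93645933  0.99032054] 452.38664981182 [-0.08867393  0.          0.          0.          0.        ]
top [ 0.4238775  -0.01037402  1.4689678 ] 383.3746268164553 [-0.08659198  0.          0.          0.          0.        ]
0.1 [-9.09939475e-05  1.23080316e-01  9.92396564e-01 -5.35269248e-04]
[[ 5.49585190e-04 -9.48192509e-01 -3.17695867e-01  8.00565046e-02]
 [ 9.99999816e-01  6.02857295e-04 -6.93735255e-05  1.92056195e-04]
 [ 2.57304728e-04 -3.17695770e-01  9.48192666e-01 -1.41104127e-01]
 [ 0.00000000e+00  0.00000000e+00  0.00000000e+00  1.00000000e+00]]
```

View pics/side0.png

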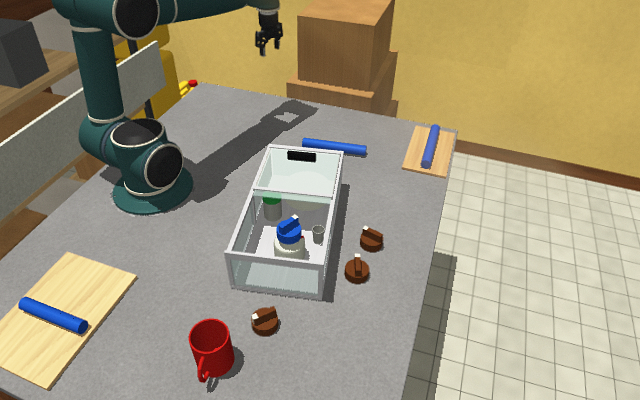

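View pics/top0.png

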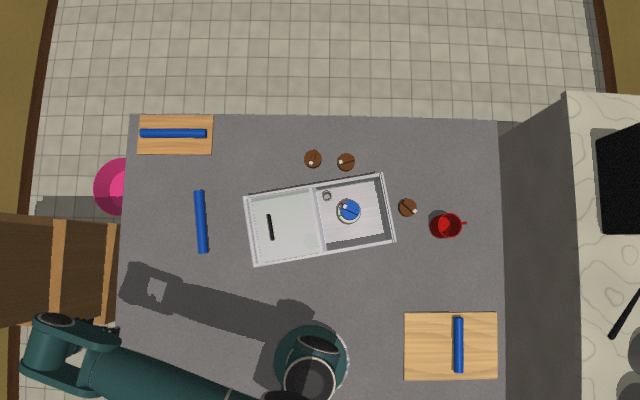

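The pictures show the case lying with its track along about world +y. In the top picture the lid is at (348,210), the handle at (270,227), and the case corners at (243,196), (381,172), (396,241) and (254,266). The cup is at (327,196). I'll convert these to positions, then move the wrist camera over the lid.

```bash
cat > h.py <<'E'
from station import env, planner, sense, imaging
import cv2,numpy as np
from scipy.spatial.transform import Rotation as Ro
def cam(n,s=None):
    p=imaging.camera_params(n);K=np.array([[p["fx"],0,p["cx"]],[0,p["fy"],p["cy"]],[0,0,1]]);D=np.array(p["dist"],float)
    if n=="wrist":
        T=np.eye(4);T[:3,:3]=Ro.from_quat(np.roll(s["tcp_rot"],-1)).as_matrix();T[:3,3]=s["tcp_pos"]
        W=np.linalg.inv(T@np.array(p["T_tool_cam"]));return K,D,W[:3,:3],W[:3,3]
    return K,D,np.array(p["R"]),np.array(p["t"])
def onz(c,px,z):
    K,D,R,t=c;u=cv2.undistortPoints(np.array([[px]],float),K,D)[0,0]
    C=-R.T@t;d=R.T@np.array([u[0],u[1],1]);return C+d*(z-C[2])/d[2]
def proj(c,X):
    K,D,R,t=c;return cv2.projectPoints(np.array(X,float).reshape(-1,3),cv2.Rodrigues(R)[0],t,K,D)[0][:,0]
def down(a):  # tool z down, tool x at azimuth a
    x=np.array([np.cos(a),np.sin(a),0]);z=np.array([0,0,-1.]);M=np.c_[x,np.cross(z,x),z]
    return np.roll(Ro.from_matrix(M).as_quat(),1)
E
python3 - <<'E'
from h import *
c=cam("top")
for n,px,z in [("lid",(348,210),.137),("white",(343,205),.137),("handle",(270,227),.165),("h1",(267,214),.165),("h2",(273,240),.165),("c1",(243,196),.145),("c2",(381,172),.149),("c3",(396,241),.149),("c4",(254,266),.145),("cup",(327,196),.065)]:
    print(n,onz(c,px,z).round(3))
E
```

```text
lid [ 0.556 -0.126  0.137]
white [ 0.573 -0.109  0.137]
handle [0.491 0.141 0.165]
h1 [0.535 0.153 0.165]
h2 [0.447 0.13  0.165]
c1 [0.598 0.241 0.145]
c2 [ 0.691 -0.241  0.149]
c3 [ 0.45  -0.292  0.149]
c4 [0.358 0.195 0.145]
cup [ 0.614 -0.054  0.065]
```

```bash
python3 - <<'E'
from h import *
for a in range(-180,180,30):
    j=planner.inverse_kinematics([.556,-.126,.26],down(np.radians(a)));print(a,None if j is None else np.round(j,2))
a=np.radians(45)
env.move_pose([.556,-.126,.27],down(a))
s=sense();im=imaging.capture("wrist");print(s["time"],s["tcp_pos"],s["joints"].round(2) if hasattr(s["joints"],"round") else s["joints"])
cv2.imwrite("pics/w1.png",im[:,:,::-1]);np.savez("w1.npz",im=im,tcp_pos=s["tcp_pos"],tcp_rot=s["tcp_rot"])
E
```

```text
-180 [-0.27 -0.12  1.63 -0.    1.63 -1.84]
-150 [-0.27 -0.12  1.63 -0.    1.63 -2.36]
-120 [-0.27 -0.12  1.63 -0.    1.63 -2.89]
-90 [-0.27 -0.12  1.63 -0.    1.63  2.87]
-60 [-0.27 -0.12  1.63 -0.    1.63  2.35]
-30 [-0.27 -0.12  1.63 -0.    1.63  1.83]
0 [-0.27 -0.12  1.63 -0.    1.63  1.3 ]
30 [-0.27 -0.12  1.63 -0.    1.63  0.78]
60 [-0.27 -0.12  1.63 -0.    1.63  0.26]
90 [-0.27 -0.12  1.63 -0.    1.63 -0.27]
120 [-0.27 -0.12  1.63 -0.    1.63 -0.79]
150 [-0.27 -0.12  1.63 -0.    1.63 -1.31]
3.1667 [ 0.55615886 -0.12545941  0.26995087] [-0.27 -0.12  1.62  0.    1.65  0.52]
```

View pics/w1.png

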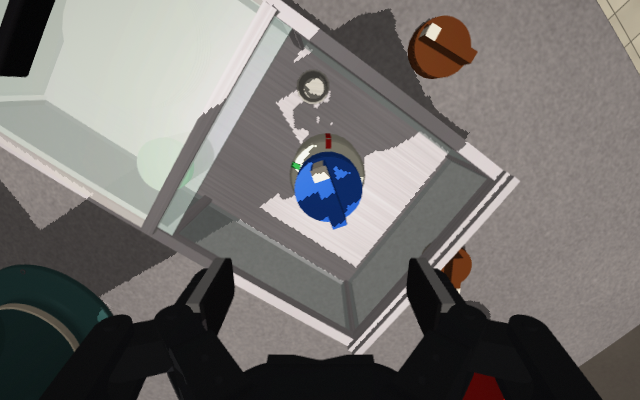

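The red stripe is near (328,141), the green mark near (297,166), the white bar end near (319,172) and the bar's other end near (340,225). I'll fit these in an enlarged crop.

```bash
python3 - <<'E'
from h import *
d=np.load("w1.npz");im=d["im"];c=cam("wrist",d)
cr=cv2.resize(im[125:240,275:385],None,fx=5,fy=5,interpolation=cv2.INTER_CUBIC)
cv2.imwrite("pics/w1c.png",cr[:,:,::-1])
hsv=cv2.cvtColor(im,cv2.COLOR_RGB2HSV)[120:245,270:390]
for n,lo,hi in [("red",(0,120,60),(8,255,255)),("red2",(172,120,60),(180,255,255)),("green",(50,100,60),(80,255,255)),("blue",(100,120,30),(130,255,255))]:
    m=cv2.inRange(hsv,lo,hi);y,x=np.nonzero(m)
    if len(x): print(n,len(x),x.mean()+270,y.mean()+120,x.min()+270,x.max()+270,y.min()+120,y.max()+120)
E
```

```text
red 72 327.8888888888889 140.98611111111111 325 330 133 148
green 47 295.29787234042556 165.46808510638297 291 299 162 169
blue 3476 329.03826237054085 189.13837744533947 294 361 152 228
```

View pics/w1c.png

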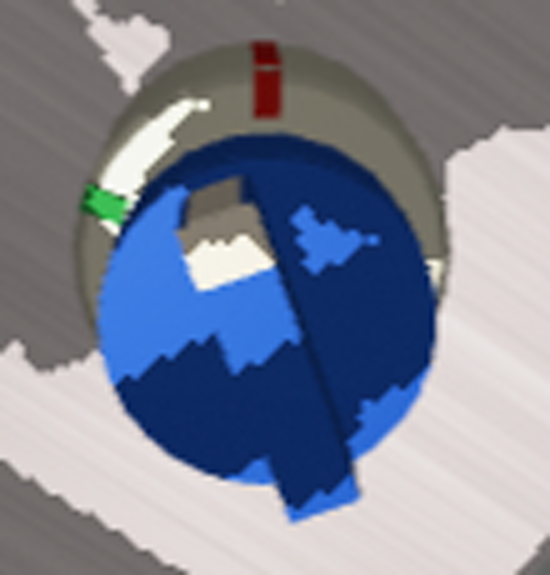

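```bash
python3 - <<'E'
from h import *
from scipy.optimize import least_squares
d=np.load("w1.npz");im=d["im"];c=cam("wrist",d)
P=np.array([(178,233),(258,205),(292,522),(358,495)])/5-.4+[275,125]
f=lambda q:(proj(c,[[q[0]+np.cos(q[2])*x-np.sin(q[2])*y,q[1]+np.sin(q[2])*x+np.cos(q[2])*y,.150] for x,y in((.03,.007),(.03,-.007),(-.03,.007),(-.03,-.007))])-P).ravel()
r=least_squares(f,[.556,-.126,.9],x_scale=[.01,.01,.1]);print("bar",r.x,np.degrees(r.x[2]),r.fun.round(1))
hsv=cv2.cvtColor(im,cv2.COLOR_RGB2HSV);m=cv2.inRange(hsv,(100,120,30),(130,255,255));m[228:]=0;m[:,:270]=0;m[:,390:]=0
q=r.x
for lab,rad,zz in (("lid67",.0335,.124),):
    co=max(cv2.findContours(m,0,1)[0],key=len)[:,0].astype(float)
    co=np.array([p for p in co if p[1]<213])
    W=np.array([onz(c,p,zz)[:2] for p in co])
    g=lambda v:np.hypot(*(W-v[:2]).T)-v[2]
    k=least_squares(g,[*q[:2],rad],loss="soft_l1",f_scale=.001);print(lab,k.x,np.abs(k.fun).mean())
for n,p in(("red",(265,93)),("redin",(267,116)),("redout",(265,68)),("green",(107,205)),("gin",(122,216))):
    X=onz(c,np.array(p)/5-.4+[275,125],.073)[:2]-q[:2];print(n,np.hypot(*X),np.degrees(np.arctan2(X[1],X[0])))
print("tcp",proj(c,[d["tcp_pos"]]))
E
```

```text
bar [ 0.56036651 -0.13494257  1.13366575] 64.9542627161606 [ 0.1 -0.9 -0.8 -0.7 -0.2  0.6  0.9  1.3]
lid67 [ 0.56224048 -0.13219699  0.03314398] 0.0008507774631227894
red 0.038447905484120665 45.03805292911177
redin 0.033385411422461285 44.2076774759846
redout 0.04390602652883471 45.09662349043851
green 0.03776496217527701 114.36839125388656
gin 0.03378281635766323 116.38560738711594
tcp [[317.4157954  263.48112789]]
```

```bash
cat >> h.py <<'E'
JC=np.array([.5607,-.1345])
def st(l=""):
    s=sense();print(l,round(s["time"],2),np.round(s["tcp_pos"],4),"F",np.round(s["contact_force"],1),"Tz",np.round(s["wrist_torque"],2),"gap",round(s["finger_gap"],3),"gf",np.round(s["grasp_force"],1));return s
E
python3 - <<'E'
from h import *
a=np.radians(65)
env.move_pose([*JC,.175],down(a));env.servo_line([*JC,.129],max_speed=.1);st("at")
env.grip(.0);st("grip")
for b in (75,85,95,105,115):
    env.servo_line([*JC,.129],down(np.radians(b)));s=st(b)
    if np.abs(s["contact_force"]).max()>30: break
im=imaging.capture("wrist");cv2.imwrite("pics/w2.png",im[80:,100:540,::-1]);np.savez("w2.npz",im=im,tcp_pos=s["tcp_pos"],tcp_rot=s["tcp_rot"])
E
```

```text
at 4.29 [ 0.5609 -0.1345  0.1295] F [-0.1 -0.3 -0.4] Tz [ 0.07 -0.02  0.05] gap 1.004 gf 0.0
grip 4.94 [ 0.5605 -0.1344  0.1292] F [-4.6  1.6  3.7] Tz [0.33 0.89 0.03] gap 0.151 gf 59.8
75 5.27 [ 0.5605 -0.1341  0.1291] F [-5.7  3.1  4.5] Tz [0.65 0.96 0.1 ] gap 0.147 gf 59.9
85 5.59 [ 0.5603 -0.1341  0.1291] F [-6.4  5.1  5.8] Tz [0.88 1.27 0.09] gap 0.152 gf 60.0
95 5.92 [ 0.5603 -0.1338  0.1291] F [-5.7  6.   5.5] Tz [1.16 1.19 0.06] gap 0.15 gf 60.0
105 6.24 [ 0.5601 -0.134   0.1288] F [-7.4  5.4  3.5] Tz [ 0.96  1.51 -0.01] gap 0.147 gf 59.8
115 6.57 [ 0.56   -0.1338  0.1286] F [-6.9  5.8  1.9] Tz [ 1.09  1.43 -0.1 ] gap 0.148 gf 59.6
```

View pics/w2.png

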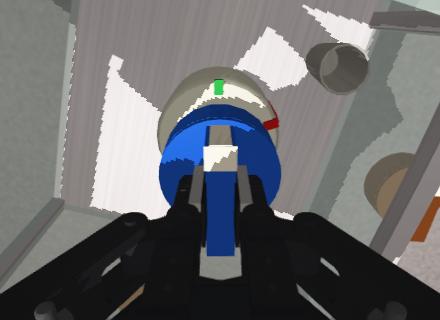

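The picture shows the gripped bar with its white end (220,155) pointing straight at the green mark (219,87). I'll release it and check that it drops.

```bash
python3 - <<'E'
from h import *
env.grip(.35);env.hold(.4)
s=st("rel");im=imaging.capture("wrist");cv2.imwrite("pics/w3.png",im[80:,100:540,::-1])
c=cam("wrist",s);u=np.radians(115);e=np.array([np.cos(u),np.sin(u)]);n=np.array([-e[1],e[0]])
for z in (.150,.140): print(z,[(proj(c,[[*(JC+.03*e+k*n),z]])[0]-[100,80]).round(1) for k in(.007,-.007)],(proj(c,[[*(JC-.03*e),z]])[0]-[100,80]).round(1))
E
```

```text
rel 7.33 [ 0.5607 -0.1345  0.129 ] F [0.  0.2 0.8] Tz [ 0.06 -0.    0.02] gap 0.349 gf 0.0
0.15 [array([200.2, 143. ]), array([233.2, 143. ])] [217.1 255.2]
0.14 [array([201.6, 134.4]), array([232.3, 134.5])] [217.3 241.3]
```

View pics/w3.png

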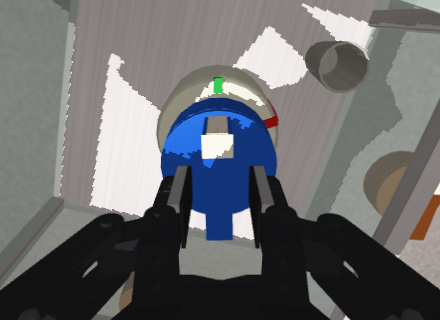

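The lid has dropped in: the bar's far end at row 241 matches the prediction for the 10 mm lower height. Next I'll screw it down.

```bash
python3 - <<'E'
from h import *
env.servo_line([*JC,.1195],max_speed=.05);env.grip(0.);st("grip")
for b in (100,85,70,60,52,46,43):
    env.servo_line([*JC,.1195-.005*(115-max(b,45))/70],down(np.radians(b)));s=st(b)
    if np.abs(s["contact_force"]).max()>40 or abs(s["wrist_torque"][2])>3: print("stop");break
env.grip(.35);env.hold(.2);s=st("rel")
im=imaging.capture("wrist");cv2.imwrite("pics/w4.png",im[80:,100:540,::-1])
c=cam("wrist",s);u=np.radians(45);e=np.array([np.cos(u),np.sin(u)]);n=np.array([-e[1],e[0]])
for z in (.140,.135): print(z,[(proj(c,[[*(JC+.03*e+k*n),z]])[0]-[100,80]).round(1) for k in(.007,-.007)],(proj(c,[[*(JC-.03*e),z]])[0]-[100,80]).round(1))
E
```

```text
grip 8.0 [ 0.5603 -0.1348  0.1198] F [-4.8 -1.1  3. ] Tz [-0.39  0.97 -0.01] gap 0.149 gf 60.1
100 8.41 [ 0.5603 -0.1349  0.1194] F [-10.2  -1.    9.7] Tz [-0.28  1.76 -0.2 ] gap 0.147 gf 61.2
85 8.82 [ 0.5601 -0.135   0.1181] F [-9.7 -1.   7.8] Tz [-0.48  1.94 -0.2 ] gap 0.151 gf 61.0
70 9.22 [ 0.5599 -0.135   0.1169] F [-11.1  -2.    7.5] Tz [-0.56  1.98 -0.18] gap 0.152 gf 60.8
60 9.55 [ 0.5599 -0.135   0.116 ] F [-10.   -2.2   6.4] Tz [-0.57  1.96 -0.21] gap 0.148 gf 60.6
52 9.84 [ 0.5598 -0.1349  0.1153] F [-11.4  -2.1   5.6] Tz [-0.54  2.19 -0.19] gap 0.145 gf 60.6
46 10.1 [ 0.5598 -0.135   0.1149] F [-10.7  -2.8   5.4] Tz [-0.57  2.17 -0.13] gap 0.149 gf 60.6
43 10.35 [ 0.5598 -0.1351  0.1149] F [-11.1  -4.5   6.2] Tz [-0.81  2.12  0.79] gap 0.15 gf 63.1
rel 10.86 [ 0.5608 -0.1345  0.1145] F [ 0.5 -0.  -0.4] Tz [-0.02 -0.06  0.01] gap 0.349 gf 0.0
0.14 [array([197.4, 152.3]), array([231.2, 151.2])] [219.4 265.2]
0.135 [array([198.2, 147.4]), array([230.8, 146.4])] [219.4 257.6]
```

View pics/w4.png

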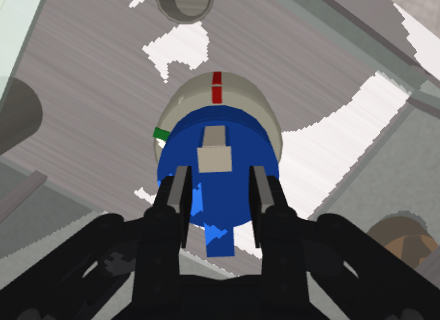

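The bar points to the red stripe (217,88) and sits at the fully-down height, with its far end at row 257. The torque rise at 43° shows it is against the stop. Now I'll locate the cover handle.

```bash
python3 - <<'E'
from h import *
env.grip(.8)
env.servo_line([*JC,.25],max_speed=.2)
env.move_pose([.49,.15,.30],down(np.radians(101)))
env.grip(0.);s=st("look");im=imaging.capture("wrist");cv2.imwrite("pics/w5.png",im[:,:,::-1]);np.savez("w5.npz",im=im,tcp_pos=s["tcp_pos"],tcp_rot=s["tcp_rot"])
E
```

```text
look 13.98 [0.49 0.15 0.3 ] F [ 0.1  0.8 -0.1] Tz [ 0.04 -0.04 -0.02] gap -0.001 gf 0.0
```

View pics/w5.png

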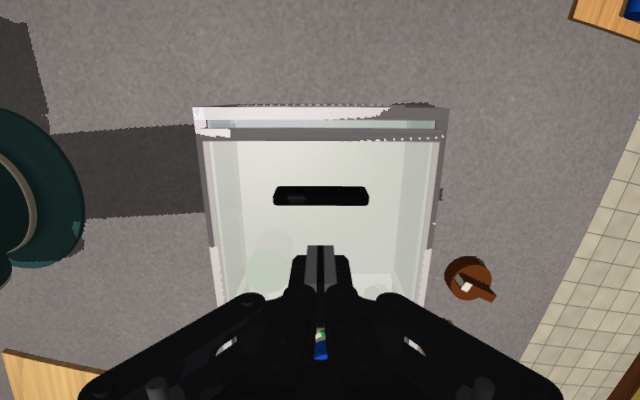

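The handle spans (273..369, 186..205) and the track runs parallel to the picture's columns, which confirms the 101° azimuth.

```bash
python3 - <<'E'
from h import *
d=np.load("w5.npz");c=cam("wrist",d);im=d["im"]
m=(im.max(2)<45).astype(np.uint8);m[:,:250]=0;m[:,400:]=0;m[:170]=0;m[215:]=0
print(cv2.minAreaRect(np.argwhere(m)[:,::-1].astype(np.float32)))
y,x=np.nonzero(m);print([ (r,x[y==r].min(),x[y==r].max()) for r in range(185,208,3) if (y==r).any()])
for z in(.16,.17,.18):
    a,b=onz(c,(273,200),z),onz(c,(369,200),z);print(z,a.round(4),b.round(4),np.linalg.norm(a-b),np.degrees(np.arctan2(*(b-a)[1::-1])))
# edges along the track for top z guesses
e=np.array([np.cos(np.radians(101)),np.sin(np.radians(101))])
for p in((321,186),(321,205)): print([ (zz,round(float(onz(c,p,zz)[:2]@e),4)) for zz in(.145,.165,.175)])
print(JC@e, np.array([.491,.141])@e)
E
```

```text
((320.5, 195.5), (17.0, 95.0), 90.0)
[(188, np.int64(277), np.int64(364)), (191, np.int64(275), np.int64(365)), (194, np.int64(274), np.int64(367)), (197, np.int64(273), np.int64(368)), (200, np.int64(274), np.int64(367)), (203, np.int64(274), np.int64(367))]
0.16 [0.4493 0.1282 0.16  ] [0.5408 0.146  0.16  ] 0.09322654471489736 11.027943687700255
0.17 [0.4503 0.1318 0.17  ] [0.5385 0.149  0.17  ] 0.08991020470158746 11.027943687700247
0.18 [0.4512 0.1354 0.18  ] [0.5362 0.152  0.18  ] 0.08659386468827768 11.027943687700244
[(0.145, 0.0499), (0.165, 0.0557), (0.175, 0.0586)]
[(0.145, 0.0297), (0.165, 0.0368), (0.175, 0.0403)]
-0.2390154598813395 0.044722216136237114
```

```bash
python3 - <<'E'
from h import *
a=np.radians(101);e=np.array([np.cos(a),np.sin(a)]);mid=np.array([.4944,.1404]);k0=mid@e
P=lambda al,z=.157:[*(mid+(al-k0)*e),z]
env.move_pose(P(.083,.20),down(a));env.servo_line(P(.083),max_speed=.1);s=st("down")
f=lambda s:float(np.array(s["contact_force"])[:2]@e)
al=.083;hist=[]
while al>-.20:
    step=.02 if al>-.115 else .003
    al-=step;env.servo_line(P(al),max_speed=.1);s=sense();F=f(s);hist.append((round(al,3),round(F,1)))
    if abs(F)>15: break
print(hist);st("end")
s=sense();im=imaging.capture("top");cv2.imwrite("pics/t2.png",cv2.resize(im[150:290,220:420],None,fx=4,fy=4)[:,:,::-1])
E
```

```text
down 15.12 [0.4871 0.1791 0.1575] F [-0.9 -0.8 -0.1] Tz [ 0.    0.01 -0.02] gap -0.0 gf 0.0
[(0.063, 0.4), (0.043, 0.4), (0.023, 0.3), (0.003, -0.3), (-0.017, 0.3), (-0.037, -0.4), (-0.057, 0.6), (-0.077, -0.2), (-0.097, -0.2), (-0.117, -0.1), (-0.12, 0.2), (-0.123, -0.4), (-0.126, -0.6), (-0.129, -1.0), (-0.132, -0.1), (-0.135, -0.0), (-0.138, 0.0), (-0.141, -0.0), (-0.144, 0.5), (-0.147, -0.7), (-0.15, 0.8), (-0.153, 0.5), (-0.156, 0.4), (-0.159, -0.8), (-0.162, 1.0), (-0.165, 0.9), (-0.168, -0.2), (-0.171, -0.0), (-0.174, -0.3), (-0.177, 0.0), (-0.18, -0.6), (-0.183, 21.8)]
end 24.12 [ 0.5372 -0.0798  0.157 ] F [-5.9 21.   4.5] Tz [ 3.35  1.02 -0.03] gap -0.002 gf 10.8
```

View pics/t2.png

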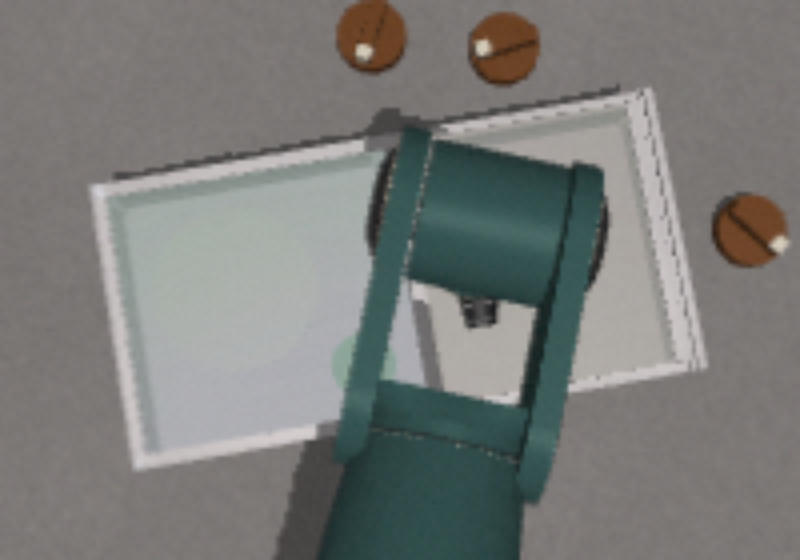

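The cover's front strip lies against the end frame (about column 660–690), and the stop force rose sharply. I'll back off and take a last look.

```bash
python3 - <<'E'
from h import *
a=np.radians(101);e=np.array([np.cos(a),np.sin(a)]);p=np.array(sense()["tcp_pos"])
p[:2]+=.03*e;env.servo_line(p);p[2]=.30;env.servo_line(p,max_speed=.2)
q=p.copy();q[:2]+=.25*e;q[2]=.33;env.move_pose(q,down(a))
st("away");im=imaging.capture("top");cv2.imwrite("pics/t3.png",cv2.resize(im[150:290,220:420],None,fx=4,fy=4)[:,:,::-1])
E
```

```text
away 26.39 [0.4841 0.1943 0.3294] F [ 0.7 -1.1 -0.3] Tz [-0.07 -0.03  0.01] gap 0.002 gf 0.0
```

View pics/t3.png

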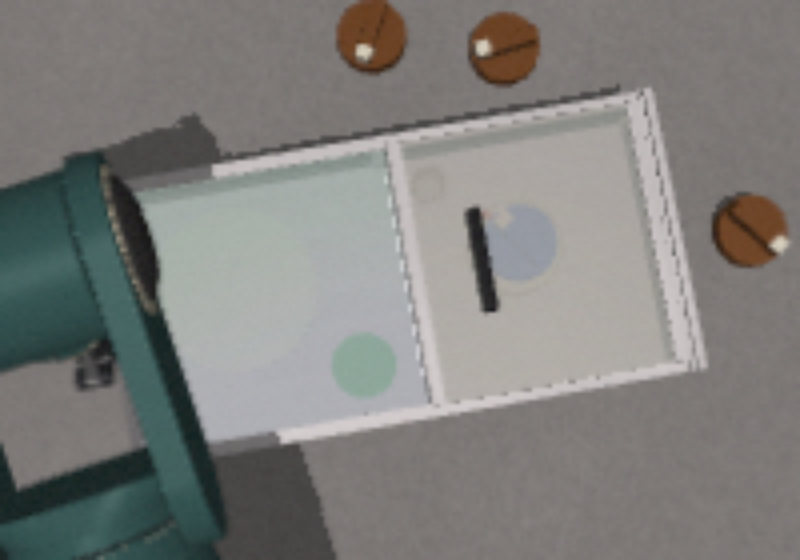

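The cover lies over the whole bay with its front strip on the end frame. The handle is at (482,260), the lid sits under the glass with its white end at the stripe, and the cup is in place.

```bash
python3 -c "
from station import env
print(env.job_done())"
```

```text
the job is handed in; nothing more can be done
None
```

The job is handed in at about 26 s of the 48 s allowed: the lid dropped into the thread and was screwed down to its stop at the red stripe, and the cover was pushed shut against the end frame and released. I saw the cup still in place but did not re-check the jug and the pin, and the hand-in returned no verdict.

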